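# Flip open the yellow tag box on the fish-packing bench

## Robot

A 6-joint arm with a two-finger parallel gripper is mounted at the origin on the work surface. World frame = base frame: x ahead of the robot, y to its left, z up, the work surface at z = 0. Lengths are in m, angles in degrees, forces in N, time in s.
With the tool pointing down it reaches from about 0.375 to 0.9 m from the base axis. Payload 3.1 kg.
Tool frame: the origin (TCP) lies at the very end of the fingers, on their centre line; the grasp point (between the pads) lies 19 mm behind it; z points along the fingers, y is the direction in which the jaws open and shut (so a half turn about z gives the same grasp; the last joint's range is limited). The gripper opens to 87 mm and grips with 3 to 60 N. Pads are 19 mm wide; open, the fingers measure 117 mm over their backs; the gripper's body (75 mm by 190 mm) begins 51 mm behind the grasp point.
Start: joints at [56.809, 30.224, 82.088, -0, 67.689, -10.227], TCP at [0.244, 0.575, 0.223] pointing down, gripper open.
Joint ranges: [-176.69, 176.69], [-43.24, 126.21], [12.49, 139.97], [-82, 262], [0, 151.66], [-163.58, 163.58]. Speed limits (degrees/s): [159.86, 159.86, 180, 180, 180, 180].

## Interface

Orientations are given as a 3x3 rotation matrix whose columns are the frame's x, y, z axes.
In Python, from rig import readout, capture, camera_model, bot, spot_in, regions_of gives the robot as it stands.
- The arm moves only by the tool send_rows, never from a script. Its argument "moves" is a list that holds one entry, the list of rows, each a list of 7 numbers: the turn, a rotation vector about the tool's x, y, z in degrees, then the shift along the tool's x, y, z in cm, then the opening, from -1 (shut) to 1 (fully open). A call has exactly 5 rows; each row shifts and turns the commanded pose from where the row before left it, along the tool's axes as they then stand; what a row does not reach is not made up. A row lasts 1/10 s, in which the tool goes at most 50 mm and 8.59 degrees, less where a joint would pass 70% of its speed; a pose out of reach is approached as far as the arm can. A call with a gripper value outside its range is refused whole. The fingers move at their own pace and stop on an object; the grip force is fixed at half the most. Time passes only in rows, so rows that do not move let the fingers close, or fill a call up. It gives the time, the measured TCP pose, the force and the opening at its end, in the units of the state.
- readout.read_state(): the state, without advancing time (a new reading comes with each control period).
- capture(name): name is "scene" or "top"; returns the picture (420x560x3 uint8, blue, green, red); there is no depth.
- camera_model(name): a dict with "camera_matrix" (3x3 intrinsics, pixels), "k1" (the pictures are not rectified: a ray, as slopes to the right and down, at radius r is drawn at 1 + k1 r^2 times it, then the intrinsics apply), "pose" (4x4, takes a point from camera to world coordinates). Camera axes: x right, y up, looking along -z (the intrinsics and any distortion apply to the point x, -y, -z); pixel columns grow to the right and rows downward; lengths in m; the calibration is good to about 2 mm. A picture is of the moment at which its call begins. camera_model takes no time and is no camera call.
- bot.hand_in(): hands the job in, once; it reports no verdict.
Trained networks look in the newest picture that a camera, given by its name, has taken for a name from the list of things; names that differ only in an ending like _2 or _b are one class to them, and where a whole thing is asked for, a point or a joint stands for the part that bears it (a point fixed in the world has none). Each returns a list of dicts, best first, with "p" (0 to 1); they miss things now and then, are a little off and sometimes report something else, mostly with a low value. They report only what shows in the picture. A call takes as long as a camera call.
- spot_in(camera, thing): "location" ([x, y, z] in m, in world coordinates, good to about 4 mm: the middle of the surface that is visible of it).
- regions_of(camera, thing): "mask" (420x560 bool, what is visible of it).
The state is a dict: "time_s": time; "joint_positions": joint angles; "qvel": joint speeds; "tau": joint torques, N m; "position": TCP position; "tcp_rot": TCP orientation; "force": force on the tool from outside, world axes, zero at the start; "moment": the same for the moment, N m; "opening": opening from 0.0 (shut) to 1.0 (fully open).
Only numpy, scipy, OpenCV 4.12 (cv2) and the standard library are available. Lean on these libraries where they do the work, as an engineer would, in place of code of your own. Each camera call takes 0.05 s, during which the arm holds its last target. There are 200 camera calls.

## Task

Open the yellow-lidded tag box for the packers: push its red latch fin towards the robot until the latch is fully clear, then push up under the lid's front lip with a fingertip and flip the lid back past upright so that it rests open by itself. Work with light fingertip pushes only, pinch and lift nothing, and leave the blue-lidded box shut and latched and the things around it where they are.

Things in the scene. Friction and masses are not known exactly. Their poses are not given: they have to be found in the camera images.
- yellow_box: White open plastic box, fixed to the bench, 130 (x) x 150 (y) x 90 (z) mm, walls 5 mm, with a yellow lid. Origin: centre of its underside, on the bench. Its x axis points from its front (lip and latch) to its back (hinge), roughly to the robot's left (yaw 1.22 to 1.92 rad), so the front faces the robot's right; its y axis points roughly towards the robot, z up. The yellow and the blue box are built alike and may swap places.
- yellow_lid (a joint): Angle of the yellow lid (rad): 0 shut, 1.57 upright, 1.95 its open stop. Hinged along the box's back upper edge, 0.15 to 0.31 kg, almost no friction: it falls shut when let go before upright and rests on the open stop once past about 1.65. The lid is a 6 mm plate, 134 x 154 mm, its underside 90.5 mm above the bench when shut.
- yellow_hinge (a point): Point on the yellow lid's hinge axis (which runs along the box's y), middle of the box width, 65 mm behind the box centre, 90.5 mm above the bench.
- yellow_lip (a point): Middle of the outer lower edge of the yellow lid's lip, moving with the lid. The lip is 50 mm wide along y, 6 mm thick, stands 25 mm out from the lid's front edge and has free space under it down to the bench; shut, this point is 92 mm in front of the box centre, 35 mm off the middle towards the box's -y (away from the robot), 90.5 mm up, 157 mm from the hinge axis. Shut, the lip stands 27 mm out from the box's front face.
- yellow_latch (a joint): Travel of the yellow box's latch (m) along the box's +y (towards the robot): 0 to 0.036 (end stop). Its black hook covers a steel ear of the lid and keeps the lid shut until 0.020; it is clear from there. Starts at 0 to 0.006, slides with about 1.2 N of friction and stays where it is left.
- yellow_fin (a point): Top centre of the red fin to push on the yellow box's latch, moving with the latch. The fin is 8 mm (y) x 18 mm (x) and 26 mm tall, standing on the black hook plate (20 mm wide along y), whose top is 104 mm above the bench; fin top 130 mm above the bench, 80 mm in front of the box centre and, with the latch at 0, 20 mm off the middle towards the box's +y (towards the robot).
- blue_box: The other box, the same in size and build but with a blue lid; origin and axes as for the yellow box. To be left shut.
- blue_lid (a joint): Angle of the blue lid (rad), 0 shut.
- blue_latch (a joint): Travel of the blue box's latch (m), starts at 0 to 0.006 and is to stay.
- dip_tub: Loose small white plastic cup, 68 mm across, 50 mm high, origin at the centre of its underside.
- tape_roll: Loose yellow roll of packing tape lying flat, 90 mm across, 24 mm high; origin at the centre of its underside.
- tub_stack: Loose stack of four clear round tubs with white lids, 106 mm across, 112 mm high; origin at the centre of its underside.
- spray_bottle: Loose white bottle with a blue cap, 64 mm across, 170 mm high; origin at the centre of its underside.
- cleaning_brush: Loose cleaning brush with a wooden handle lying flat on the bench.
- gel_jar: Loose jar with a green cap, 70 mm across, 80 mm high; origin at the centre of its underside.

How it is judged (in metres and radians):
On the way, in this order (a step that is already met when the one before it is completed fails the run):
1. the yellow box's latch is pushed clear while its lid is still shut (value of joint yellow_latch above 0.021 m and value of joint yellow_lid below 0.1 rad), for 0.1 s.
2. the yellow lid is flipped past upright (value of joint yellow_lid above 1.7 rad), for 0.1 s.
At the end, for the whole second after the job is handed in: The yellow lid rests still on its open stop (over 1.85 rad) by itself, its latch is clear (over 21 mm), the blue lid is shut (under 0.05 rad) and its latch has stayed below 15 mm (value of joint yellow_lid above 1.85 rad and velocity of joint yellow_lid between -0.1 and 0.1 rad/s and value of joint yellow_latch above 0.021 m and value of joint blue_lid below 0.05 rad and value of joint blue_latch below 0.015 m); the robot touches nothing.
It fails at once if the yellow box, its lid or its latch is pinched or pushed hard (over 36 N) (contact force between the fingers and yellow_box above 36 N).
It fails at once if the blue box is opened or unlatched (value of joint blue_lid above 0.1 rad or value of joint blue_latch above 0.015 m).
It fails at once if a loose thing on the bench is shifted by more than 20 mm or lifted (distance of any of dip_tub, tape_roll, tub_stack, spray_bottle, cleaning_brush, gel_jar from where it was at the start of the episode above 0.02 m).
It also fails if it takes over 54 s, if anything falls off the work surface, if the arm or the gripper's body presses on something with over 40 N, if the wrist force passes 120 N, or if a joint passes its speed limit or range.

## Working session

There is one attempt and no reset: what is moved stays moved. The work goes in short steps, Python scripts to look and compute and a tool call to move; the robot and the scene stay as the last step left them, time stands still between calls to the robot, and variables do not carry over. Pictures are saved under pics/ and viewed, about 8 in all and at most 12, crops included, and the job is handed in when it is done.

Besides the shell and the picture viewer there is one more tool, called after "Request:" as name([rows], argument=value, ...), one row to a line, values as JSON. send_rows: Moves the arm, as the interface text tells. Its arguments: {"type":"object","properties":{"moves":{"type":"array","items":{"type":"array","items":{"type":"array","items":{"type":"number"}}}}},"required":["moves"]}

```bash
mkdir -p pics; ls; python3 - <<'E'
from rig import *
import cv2,numpy as np
np.set_printoptions(precision=4,suppress=True)
s=readout.read_state();print(s)
for c in("scene","top"):
    im=capture(c);cv2.imwrite(f"pics/{c}0.png",im)
    print(c,camera_model(c))
    for t in("yellow_fin","yellow_lip","yellow_hinge","yellow_box","blue_box","blue_latch","yellow_latch","yellow_lid","tub_stack","spray_bottle","gel_jar","dip_tub","tape_roll","cleaning_brush"):
        print(t,[(np.round(d["location"],4).tolist(),round(d["p"],2)) for d in spot_in(c,t)[:2]])
E
```

```text
pics
{'time_s': 0.0, 'joint_positions': array([ 56.809 ,  30.2786,  82.1565,  -0.0009,  67.6875, -10.226 ]), 'qvel': array([ 0.1077,  0.0036,  0.0163, -0.0636, -0.0234,  0.0505]), 'tau': array([  0.0009, -44.0032, -17.66  ,   0.0634,   0.058 ,  -0.0002]), 'position': array([0.2434, 0.5749, 0.2216]), 'tcp_rot': array([[-0.9207,  0.3902, -0.0012],
       [ 0.3902,  0.9207, -0.0018],
       [ 0.0004, -0.0021, -1.    ]]), 'force': array([-0.8425,  0.2014,  0.3996]), 'moment': array([-0.0206, -0.0155,  0.0013]), 'opening': 1.0009028519477847}
scene {'camera_matrix': array([[480.7527,   0.    , 281.541 ],
       [  0.    , 480.7527, 198.7203],
       [  0.    ,   0.    ,   1.    ]]), 'k1': -0.021364324343258894, 'pose': array([[-0.1179, -0.8441,  0.5231,  1.1485],
       [ 0.9929, -0.107 ,  0.0513,  0.096 ],
       [ 0.0127,  0.5254,  0.8507,  1.1811],
       [ 0.    ,  0.    ,  0.    ,  1.    ]])}
yellow_fin [([0.5471, -0.2092, 0.0946], 0.34)]
yellow_lip [([0.5527, -0.217, 0.098], 0.8)]
yellow_hinge [([0.5505, -0.2158, 0.0946], 0.79)]
yellow_box [([0.5613, -0.2038, 0.0984], 0.78)]
blue_bo
[... 1101 characters left out ...]
-0.2124, 0.0977], 0.91), ([0.4327, 0.0081, 0.0243], 0.52)]
yellow_box [([0.5424, -0.2129, 0.1001], 0.9)]
blue_box [([0.5962, 0.1744, 0.0961], 0.95)]
blue_latch [([0.5574, 0.1028, 0.1064], 0.57)]
yellow_latch [([0.4994, -0.279, 0.1032], 0.51)]
yellow_lid [([0.5458, -0.2142, 0.0938], 0.82)]
tub_stack [([0.5944, 0.4501, 0.1139], 0.93)]
spray_bottle [([0.4826, 0.3968, 0.1152], 0.91), ([0.5507, -0.2131, 0.0945], 0.73)]
gel_jar [([0.3583, 0.3402, 0.0796], 0.8), ([0.5015, -0.2794, 0.1064], 0.56)]
dip_tub [([0.532, -0.4372, 0.0228], 0.7), ([0.6001, 0.1742, 0.097], 0.18)]
tape_roll [([0.4334, 0.0087, 0.0196], 0.86)]
cleaning_brush [([0.3402, -0.3715, 0.0137], 0.57), ([0.5452, -0.2159, 0.0975], 0.28)]
```

View pics/scene0.png

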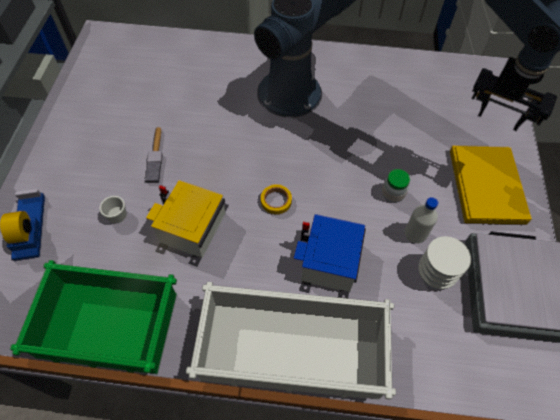

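View pics/top0.png

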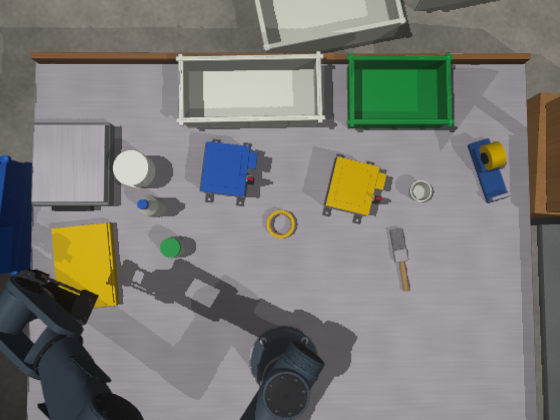

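The scene view shows the yellow box at about (185,220), its red fin at (163,190), and the cup at (112,208). The top view has the yellow box at (355,186), with its lip to the right at (385,178), fin at (377,200) and cup at (420,191). Next I fit the box pose to the lid outlines.

```bash
cat > h.py <<'E'
import numpy as np,cv2
from scipy.spatial.transform import Rotation as R
from rig import *
np.set_printoptions(precision=4,suppress=True)
def proj(c,P):
    m=camera_model(c);T=np.linalg.inv(m["pose"]);p=np.atleast_2d(P)@T[:3,:3].T+T[:3,3]
    d=np.array([m["k1"],0,0,0.]);q=p*[1,-1,-1]
    return cv2.projectPoints(q,np.zeros(3),np.zeros(3),m["camera_matrix"],d)[0][:,0]
def boxpt(pose,P):
    x,y,a=pose;c,s=np.cos(a),np.sin(a)
    return np.atleast_2d(P)@np.array([[c,s,0],[-s,c,0],[0,0,1]])+[x,y,0]
E
cat > fit.py <<'E'
from h import *
from scipy.optimize import minimize,least_squares
S=4;obs={};fin={}
for c in("scene","top"):
    im=capture(c);hsv=cv2.cvtColor(im,cv2.COLOR_BGR2HSV)
    u=proj(c,[[.545,-.213,.097]])[0]
    yy,xx=np.mgrid[:420,:560];near=np.hypot(xx-u[0],yy-u[1])<62
    m=near&(hsv[...,0]>15)&(hsv[...,0]<35)&(hsv[...,1]>150)&(hsv[...,2]>70)
    r=near&((hsv[...,0]<8)|(hsv[...,0]>172))&(hsv[...,1]>120)&(hsv[...,2]>50)
    obs[c]=m.astype(np.float32);fin[c]=np.array([xx[r].mean(),yy[r].mean()]);print(c,m.sum(),r.sum(),fin[c])
z=.0965
poly=np.array([[-67,77],[-67,-10],[-92,-10],[-92,-60],[-67,-60],[-67,-77],[67,-77],[67,77]])/1e3
bot_=poly.copy()
def render(p,c):
    g=np.zeros((420*S,560*S),np.uint8)
    T=[proj(c,boxpt(p,np.c_[poly,np.full(8,zz)])) for zz in(.0965,.0905)]
    f=lambda q:np.round(((q+.5)*S-.5)*16).astype(np.int32)
    cv2.fillPoly(g,[f(T[0])],255,shift=4);cv2.fillPoly(g,[f(T[1])],255,shift=4)
    for i in range(8):
        j=(i+1)%8;cv2.fillPoly(g,[f(np.array([T[0][i],T[0][j],T[1][j],T[1][i]]))],255,shift=4)
    return cv2.resize(g,(560,420),interpolation=cv2.INTER_AREA)/255.
def cost(p,cs):return sum(np.abs(render(p,c)-obs[c]).sum() for c in cs)
for cs in(["scene","top"],["scene"],["top"]):
    best=min((minimize(cost,[.545,-.213,a],args=(cs,),method="Nelder-Mead",options=dict(initial_simplex=np.array([.545,-.213,a])+np.array([[0,0,0],[.012,0,0],[0,.012,0],[0,0,.12]]))) for a in(1.3,1.57,1.85)),key=lambda r:r.fun)
    p=best.x;print(cs,p,best.fun)
    if len(cs)==2:
        P=p;np.save("pose.npy",p)
for cs in(["scene","top"],["scene"],["top"]):
    l=least_squares(lambda t:np.concatenate([proj(c,boxpt(P,[[-.08,.02+t[0],.117]]))[0]-fin[c] for c in cs]),[.003])
    print("latch",cs,l.x,l.fun)
print("lip",boxpt(P,[[-.092,-.035,.0905]]),"fin",boxpt(P,[[-.08,.02,.13]]))
out=cv2.resize(np.hstack([capture("top")[130:250,290:450]]),None,fx=4,fy=4,interpolation=cv2.INTER_CUBIC)
q=proj("top",boxpt(P,np.c_[poly,np.full(8,z)]));cv2.polylines(out,[np.int32((q-[290,130]+.5)*4)],True,(255,0,255),1)
cv2.imwrite("pics/fit.png",out)
E
python3 fit.py
```

```text
scene 2787 33 [162.697  188.3939]
top 2345 25 [377.88 198.12]
['scene', 'top'] [ 0.5446 -0.2084  1.3228] 210.62745098039215
['scene'] [ 0.5463 -0.2089  1.3238] 114.7843137254902
['top'] [ 0.5428 -0.208   1.3174] 67.97254901960784
latch ['scene', 'top'] [0.0027] [ 0.5249  0.4184 -0.2337  0.0335]
latch ['scene'] [0.003] [0.5681 0.3479]
latch ['top'] [0.0025] [-0.2137 -0.0507]
lip [[ 0.556  -0.3061  0.0905]] fin [[ 0.5056 -0.281   0.13  ]]
```

View pics/fit.png

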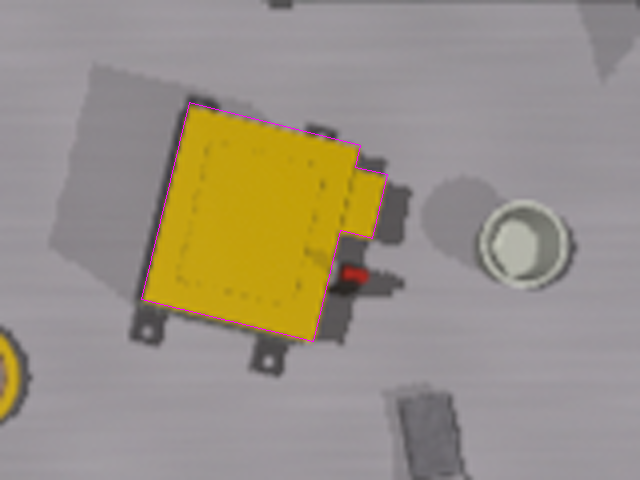

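Both cameras agree on the pose (0.545, -0.208, yaw 1.323), with the latch at about 3 mm. Next I write a row planner and move over.

```bash
cat >> h.py <<'E'
POSE=(.5446,-.2084,1.3228)
def rot(tilt,yaw=POSE[2]):
    """tool x along box x when down; tilt deg lifts tool z from down towards box +x"""
    x=np.array([np.cos(yaw),np.sin(yaw),0]);y=np.array([np.sin(yaw),-np.cos(yaw),0])
    B=np.c_[x,y,[0,0,-1]]
    return B@R.from_euler("y",tilt,degrees=True).as_matrix()
def plan(wps,op=-1):
    """wps: list of (pos,rotmatrix,nrows) ; prints rows from measured pose"""
    s=readout.read_state();p=s["position"];A=R.from_matrix(s["tcp_rot"]);rows=[]
    for P,B,n in wps:
        w=(A.inv()*R.from_matrix(B)).as_rotvec();d=(np.array(P)-p)/n
        for i in range(n):
            rows.append(np.r_[np.degrees(w/n),A.inv().apply(d)*100,op].round(2).tolist());A=A*R.from_rotvec(w/n);p=p+d
    for i in range(0,len(rows),5):print(rows[i:i+5])
def st():
    s=readout.read_state();c,sn=np.cos(POSE[2]),np.sin(POSE[2]);d=s["position"]-[POSE[0],POSE[1],0]
    print(s["time_s"],"pos",s["position"],"box",[round(c*d[0]+sn*d[1],4),round(-sn*d[0]+c*d[1],4),round(d[2],4)],"z",s["tcp_rot"][:,2],"y",s["tcp_rot"][:,1],"F",s["force"],"q",s["joint_positions"],"op",round(s["opening"],3))
E
python3 - <<'E'
from h import *
B=rot(0);s=readout.read_state();A=R.from_matrix(s["tcp_rot"]);w=(A.inv()*R.from_matrix(B)).as_rotvec();print(np.degrees(w))
I=lambda f:(A*R.from_rotvec(w*f)).as_matrix()
e=boxpt(POSE,[[-.080,-.012,.18]])[0]
plan([([.40,.45,.30],I(.25),5),([.49,.22,.30],I(.5),5),([.51,-.02,.30],I(.75),5),([.51,-.2,.27],I(.95),5),(e,B,5)])
E
```

```text
[ 0.0018  0.0036 81.2479]
[[0.0, 0.0, 4.06, -3.86, -1.09, -1.55, -1.0], [0.0, 0.0, 4.06, -3.92, -0.82, -1.55, -1.0], [0.0, 0.0, 4.06, -3.97, -0.54, -1.55, -1.0], [0.0, 0.0, 4.06, -4.0, -0.25, -1.55, -1.0], [0.0, 0.0, 4.06, -4.01, 0.03, -1.55, -1.0]]
[[0.0, 0.0, 4.06, -4.46, -2.12, 0.0, -1.0], [0.0, 0.0, 4.06, -4.6, -1.79, 0.0, -1.0], [0.0, 0.0, 4.06, -4.72, -1.46, 0.0, -1.0], [0.0, 0.0, 4.06, -4.81, -1.13, 0.0, -1.0], [0.0, 0.0, 4.06, -4.88, -0.78, 0.0, -1.0]]
[[0.0, 0.0, 4.06, -4.48, -1.78, 0.0, -1.0], [0.0, 0.0, 4.06, -4.59, -1.46, 0.0, -1.0], [0.0, 0.0, 4.06, -4.68, -1.13, 0.0, -1.0], [0.0, 0.0, 4.06, -4.75, -0.79, 0.0, -1.0], [0.0, 0.0, 4.06, -4.8, -0.45, 0.0, -1.0]]
[[0.0, 0.0, 3.25, -3.58, -0.38, 0.6, -1.0], [0.0, 0.0, 3.25, -3.6, -0.18, 0.6, -1.0], [0.0, 0.0, 3.25, -3.6, 0.02, 0.6, -1.0], [0.0, 0.0, 3.25, -3.59, 0.23, 0.6, -1.0], [0.0, 0.0, 3.25, -3.57, 0.43, 0.6, -1.0]]
[[0.0, 0.0, 0.81, -1.66, 0.84, 1.8, -1.0], [0.0, 0.0, 0.81, -1.64, 0.86, 1.8, -1.0], [0.0, 0.0, 0.81, -1.63, 0.88, 1.8, -1.0], [0.0, 0.0, 0.81, -1.62, 0.91, 1.8, -1.0], [0.0, 0.0, 0.81, -1.61, 0.93, 1.8, -1.0]]
```

Request:
send_rows([
  [[0,0,4.1,-3.9,-1.1,-1.6,-1],[0,0,4.1,-3.9,-0.8,-1.6,-1],[0,0,4.1,-4.0,-0.5,-1.6,-1],[0,0,4.1,-4.0,-0.2,-1.5,-1],[0,0,4.1,-4.0,0,-1.5,-1]],
])

```text
time_s: 2.15
position: [0.4017, 0.4491, 0.3013]
tcp_rot: [[-0.724, 0.69, 0.0], [0.69, 0.724, 0.0], [-0.0, 0.0, -1.0]]
force: [0.6, 0.8, -0.1]
opening: 0.632
```

Request:
send_rows([
  [[0,0,4.1,-4.5,-2.1,0,-1],[0,0,4.1,-4.6,-1.8,0,-1],[0,0,4.1,-4.7,-1.5,0,-1],[0,0,4.1,-4.8,-1.1,0,-1],[0,0,4.1,-4.9,-0.8,0,-1]],
])

```text
time_s: 2.65
position: [0.49, 0.2176, 0.3008]
tcp_rot: [[-0.436, 0.9, 0.001], [0.9, 0.436, 0.0], [-0.0, 0.001, -1.0]]
force: [0.2, -0.2, -0.1]
opening: 0.167
```

Request:
send_rows([
  [[0,0,4.0,-4.5,-1.8,0,-1],[0,0,4.0,-4.6,-1.5,0,-1],[0,0,4.0,-4.7,-1.1,0,-1],[0,0,4.0,-4.7,-0.8,0,-1],[0,0,4.0,-4.8,-0.4,0,-1]],
])

```text
time_s: 3.15
position: [0.5084, -0.0226, 0.3008]
tcp_rot: [[-0.102, 0.995, 0.001], [0.995, 0.102, -0.0], [-0.0, 0.001, -1.0]]
force: [0.9, 0.6, 0.2]
opening: 0.005
```

Request:
send_rows([
  [[0,0,3.2,-3.6,-0.4,0.6,-1],[0,0,3.2,-3.6,-0.2,0.6,-1],[0,0,3.2,-3.6,0,0.6,-1],[0,0,3.2,-3.6,0.2,0.6,-1],[0,0,3.2,-3.6,0.4,0.6,-1]],
])

```text
time_s: 3.65
position: [0.5073, -0.2028, 0.2705]
tcp_rot: [[0.175, 0.984, 0.0], [0.984, -0.175, -0.0], [-0.0, 0.0, -1.0]]
force: [-0.4, -0.2, -0.4]
opening: 0.003
```

```bash
python3 - <<'E'
from h import *
st()
plan([(boxpt(POSE,[[-.080,-.012,.18]])[0],rot(0),5),(boxpt(POSE,[[-.080,-.012,.113]])[0],rot(0),5)])
E
```

```text
3.65 pos [ 0.5073 -0.2028  0.2705] box [np.float64(-0.0037), np.float64(0.0375), np.float64(0.2705)] z [ 0.0004 -0.0001 -1.    ] y [ 0.9845 -0.1755  0.0004] F [-0.3655 -0.1773 -0.4369] q [-33.5185  20.965   90.1148   0.0091  68.8993 -23.4147] op 0.003
[[0.0, -0.0, 0.82, -1.59, 0.88, 1.81, -1.0], [0.0, -0.0, 0.82, -1.58, 0.9, 1.81, -1.0], [0.0, -0.0, 0.82, -1.57, 0.92, 1.81, -1.0], [0.0, -0.0, 0.82, -1.55, 0.95, 1.81, -1.0], [0.0, -0.0, 0.82, -1.54, 0.97, 1.81, -1.0]]
[[0.0, -0.0, 0.0, 0.0, 0.0, 1.34, -1.0], [0.0, -0.0, 0.0, 0.0, 0.0, 1.34, -1.0], [0.0, -0.0, 0.0, 0.0, 0.0, 1.34, -1.0], [0.0, -0.0, 0.0, 0.0, 0.0, 1.34, -1.0], [0.0, -0.0, 0.0, 0.0, 0.0, 1.34, -1.0]]
```

Request:
send_rows([
  [[0,0,0.8,-1.6,0.9,1.8,-1],[0,0,0.8,-1.6,0.9,1.8,-1],[0,0,0.8,-1.6,0.9,1.8,-1],[0,0,0.8,-1.5,1.0,1.8,-1],[0,0,0.8,-1.5,1.0,1.8,-1]],
])

```text
time_s: 4.15
position: [0.5381, -0.288, 0.1798]
tcp_rot: [[0.242, 0.97, 0.0], [0.97, -0.242, -0.0], [-0.0, 0.0, -1.0]]
force: [-0.3, 0.8, -0.1]
opening: 0.006
```

Request:
send_rows([
  [[0,0,0,0,0,1.5,-1],[0,0,0,0,0,1.5,-1],[0,0,0,0,0,1.5,-1],[0,0,0,0,0,1.3,-1],[0,0,0,0,0,0.9,-1]],
])

```text
time_s: 4.65
position: [0.5376, -0.287, 0.1125]
tcp_rot: [[0.241, 0.97, -0.001], [0.97, -0.241, 0.001], [0.0, -0.001, -1.0]]
force: [0.9, 0.1, 0.1]
opening: 0.004
```

```bash
python3 - <<'E'
from h import *
st()
for i,c in enumerate(("scene","top")):
    im=capture(c);u=proj(c,[readout.read_state()["position"]])[0].astype(int);print(u)
    k=im[max(0,u[1]-45):u[1]+45,u[0]-55:u[0]+55];k=cv2.resize(k,(440,360),interpolation=cv2.INTER_CUBIC);
    a=k if i==0 else np.hstack([a,k[:, :360]])
cv2.imwrite("pics/pre.png",a)
E
```

```text
4.65 pos [ 0.5376 -0.287   0.1125] box [np.float64(-0.0779), np.float64(-0.0125), np.float64(0.1125)] z [-0.0008  0.0007 -1.    ] y [ 0.9704 -0.2413 -0.001 ] F [0.948  0.0908 0.1369] q [-38.5854  37.0096  89.7359  -0.0009  53.3161 -24.621 ] op 0.004
[158 200]
[379 186]
```

View pics/pre.png

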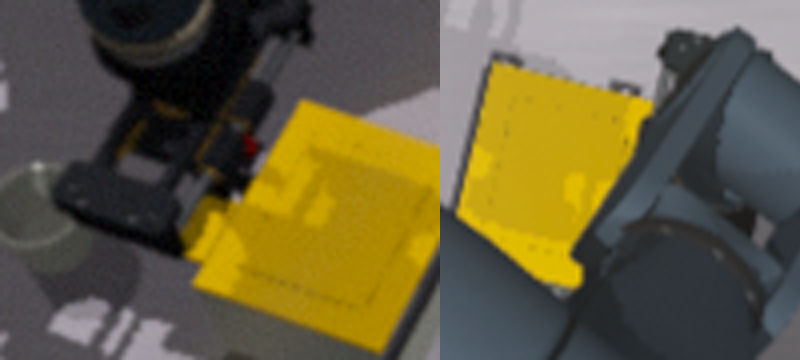

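The crop shows the closed fingers standing over the lip side, just beside the red fin at crop position (250,145). The next move pushes the fin towards the robot.

Request:
send_rows([
  [[0,0,0,0,-0.5,0,-1],[0,0,0,0,-0.5,0,-1],[0,0,0,0,-0.5,0,-1],[0,0,0,0,-0.5,0,-1],[0,0,0,0,-0.5,0,-1]],
])

```text
time_s: 5.25
position: [0.5137, -0.2812, 0.1141]
tcp_rot: [[0.242, 0.97, 0.001], [0.97, -0.242, -0.001], [-0.0, 0.002, -1.0]]
force: [2.8, 0.4, 0.4]
opening: 0.005
```

Request:
send_rows([
  [[0,0,0,0,-0.5,0,-1],[0,0,0,0,-0.5,0,-1],[0,0,0,0,-0.5,0,-1],[0,0,0,0,-0.5,0,-1],[0,0,0,0,0,0,-1]],
])

```text
time_s: 5.75
position: [0.4932, -0.2759, 0.1134]
tcp_rot: [[0.241, 0.97, -0.001], [0.97, -0.241, 0.001], [0.0, -0.002, -1.0]]
force: [-0.0, -1.0, 0.0]
opening: 0.004
```

Request:
send_rows([
  [[0,0,0,0,0.5,0,-1],[0,0,0,0,1,-1,-1],[0,0,0,0,1,-3,-1],[0,0,0,-2,0,-4,-1],[0,0,0,-4,0,-2,-1]],
])

```text
time_s: 6.25
position: [0.506, -0.3395, 0.2164]
tcp_rot: [[0.237, 0.971, 0.002], [0.971, -0.237, -0.001], [-0.001, 0.003, -1.0]]
force: [1.6, 0.5, 0.1]
opening: 0.005
```

```bash
python3 - <<'E'
from h import *
st()
A=readout.read_state()["position"]
# outside waypoint at tilt 50
for t in (50,):
  plan([(boxpt(POSE,[[-.17,-.035,.20]])[0],rot(t),10)])
E
```

```text
6.25 pos [ 0.506  -0.3395  0.2164] box [np.float64(-0.1366), np.float64(0.0053), np.float64(0.2164)] z [ 0.0025 -0.0011 -1.    ] y [ 0.9715 -0.2371  0.0027] F [1.6041 0.4581 0.0996] q [-44.3852  29.3302  84.9255   0.0586  65.5965 -30.6965] op 0.005
[[-0.01, 5.0, 0.05, -0.34, 0.4, 0.17, -1.0], [-0.01, 5.0, 0.05, -0.35, 0.4, 0.14, -1.0], [-0.01, 5.0, 0.05, -0.36, 0.4, 0.1, -1.0], [-0.01, 5.0, 0.05, -0.37, 0.4, 0.07, -1.0], [-0.01, 5.0, 0.05, -0.37, 0.4, 0.04, -1.0]]
[[-0.01, 5.0, 0.05, -0.37, 0.4, 0.01, -1.0], [-0.01, 5.0, 0.05, -0.37, 0.4, -0.02, -1.0], [-0.01, 5.0, 0.05, -0.37, 0.4, -0.06, -1.0], [-0.01, 5.0, 0.05, -0.36, 0.4, -0.09, -1.0], [-0.01, 5.0, 0.05, -0.35, 0.4, -0.12, -1.0]]
```

Request:
send_rows([
  [[0,5,0,-0.3,0.4,0.2,-1],[0,5,0,-0.3,0.4,0.2,-1],[0,5,0,-0.4,0.4,0.1,-1],[0,5,0,-0.4,0.4,0.1,-1],[0,5,0,-0.4,0.4,0,-1]],
])

```text
time_s: 6.75
position: [0.5195, -0.3622, 0.2042]
tcp_rot: [[0.218, 0.971, 0.103], [0.878, -0.241, 0.413], [0.426, -0.0, -0.905]]
force: [-0.1, 0.2, -0.2]
opening: 0.007
```

Request:
send_rows([
  [[0,5,0,-0.4,0.4,0,-1],[0,5,0,-0.4,0.4,0,-1],[0,5,0,-0.4,0.4,-0.1,-1],[0,5,0,-0.4,0.4,-0.1,-1],[0,5,0,-0.4,0.4,-0.1,-1]],
])

```text
time_s: 7.25
position: [0.5345, -0.3849, 0.1948]
tcp_rot: [[0.155, 0.97, 0.185], [0.621, -0.241, 0.746], [0.768, -0.0, -0.64]]
force: [0.2, 0.3, -0.6]
opening: 0.003
```

```bash
python3 - <<'E'
from h import *
st()
b=lambda *P:boxpt(POSE,[P])[0]
plan([(b(-.135,-.035,.105),rot(50),5),(b(-.079,-.035,.055),rot(50),5)])
a=[]
for c in("scene","top"):
    im=capture(c);u=proj(c,[b(-.08,0,.1)])[0].astype(int)
    a.append(cv2.resize(im[u[1]-60:u[1]+60,u[0]-66:u[0]+66],(396,360),interpolation=cv2.INTER_CUBIC))
    for L in(.003,.0317):print(c,(proj(c,boxpt(POSE,[[-.08,.02+L,.117]]))[0]-u+[66,60])*3)
cv2.imwrite("pics/latch.png",np.hstack(a))
E
```

```text
7.25 pos [ 0.5345 -0.3849  0.1948] box [np.float64(-0.1736), np.float64(-0.0335), np.float64(0.1948)] z [ 0.1852  0.7455 -0.6403] y [ 0.9705 -0.2412 -0.0001] F [ 0.2219  0.3281 -0.6188] q [-60.2572  50.4323  62.618   33.3392 105.0935 -48.815 ] op 0.003
[[-0.04, -0.04, 0.03, -0.89, 0.03, 1.74, -1.0], [-0.04, -0.04, 0.03, -0.88, 0.03, 1.74, -1.0], [-0.04, -0.04, 0.03, -0.88, 0.03, 1.74, -1.0], [-0.04, -0.04, 0.03, -0.88, 0.03, 1.75, -1.0], [-0.04, -0.04, 0.03, -0.88, 0.03, 1.75, -1.0]]
[[0.0, -0.0, -0.0, -0.05, 0.0, 1.5, -1.0], [0.0, -0.0, -0.0, -0.05, 0.0, 1.5, -1.0], [0.0, -0.0, -0.0, -0.05, 0.0, 1.5, -1.0], [0.0, -0.0, -0.0, -0.05, 0.0, 1.5, -1.0], [0.0, -0.0, -0.0, -0.05, 0.0, 1.5, -1.0]]
scene [207.7614 149.1837]
scene [223.2708 123.866 ]
top [196.925  201.7296]
top [190.3029 229.6378]
```

View pics/latch.png

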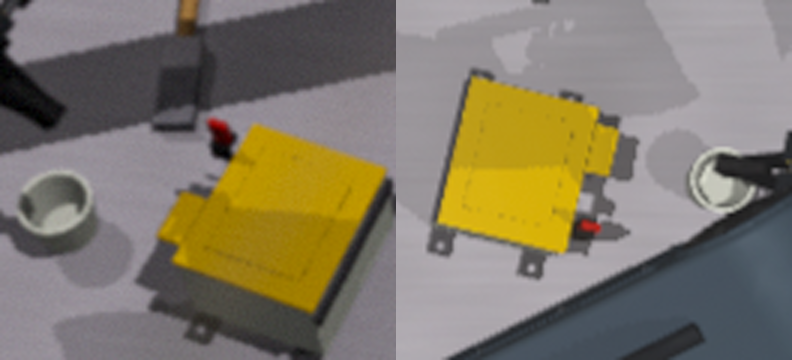

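The latch sits where the 32 mm prediction put it: fin at (222,130) in the scene half and (194,228) in the top half. The lid is shut and the arm is clear. Next I bring the fingertip under the lip.

Request:
send_rows([
  [[0,0,0,-0.9,0,1.7,-1],[0,0,0,-0.9,0,1.7,-1],[0,0,0,-0.9,0,1.7,-1],[0,0,0,-0.9,0,1.8,-1],[0,0,0,-0.9,0,1.8,-1]],
])

```text
time_s: 7.85
position: [0.5438, -0.3469, 0.1048]
tcp_rot: [[0.154, 0.971, 0.184], [0.626, -0.24, 0.742], [0.764, 0.0, -0.645]]
force: [-0.9, -0.1, 0.5]
opening: 0.008
```

```bash
python3 - <<'E'
from h import *
st()
b=lambda *P:boxpt(POSE,[P])[0]
plan([(b(-.079,-.035,.055),rot(50),5)])
a=[]
for c in("scene","top"):
    im=capture(c);u=proj(c,[b(-.11,-.03,.1)])[0].astype(int)
    a.append(cv2.resize(im[u[1]-60:u[1]+60,u[0]-66:u[0]+66],(396,360),interpolation=cv2.INTER_CUBIC))
cv2.imwrite("pics/under.png",np.hstack(a))
E
```

```text
7.85 pos [ 0.5438 -0.3469  0.1048] box [np.float64(-0.1344), np.float64(-0.0332), np.float64(0.1048)] z [ 0.1837  0.7421 -0.6446] y [ 0.9708 -0.2399  0.0005] F [-0.9282 -0.0502  0.5207] q [-58.1036  54.8416  68.6126  33.3857  95.123  -53.1248] op 0.008
[[-0.05, 0.03, 0.05, -0.05, 0.04, 1.49, -1.0], [-0.05, 0.03, 0.05, -0.05, 0.04, 1.49, -1.0], [-0.05, 0.03, 0.05, -0.05, 0.04, 1.49, -1.0], [-0.05, 0.03, 0.05, -0.05, 0.04, 1.49, -1.0], [-0.05, 0.03, 0.05, -0.05, 0.04, 1.49, -1.0]]
```

View pics/under.png

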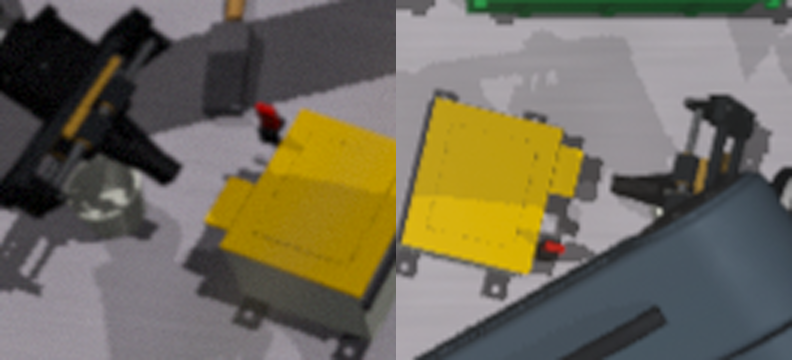

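The crop shows the closed finger (tip at (175,170) in the scene half and (615,185) in the top half) pointing at the lip, clear above the cup. I slide it in under the lip.

Request:
send_rows([
  [[0,0,0,0,0,1.5,-1],[0,0,0,0,0,1.5,-1],[0,0,0,-0.1,0,1.5,-1],[0,0,0,-0.1,0.1,1.5,-1],[0,0,0,-0.1,0.1,1.4,-1]],
])

```text
time_s: 8.45
position: [0.5589, -0.2938, 0.0541]
tcp_rot: [[0.155, 0.971, 0.184], [0.624, -0.241, 0.744], [0.766, -0.0, -0.643]]
force: [0.7, -0.2, -1.1]
opening: 0.008
```

```bash
cat > arc.py <<'E'
from h import *
import sys
st()
def tcp(th):
    t=np.radians(th);d=np.array([-np.cos(t),np.sin(t)]);h=np.array([.065,.0905])
    c=h+.157*d+[.019,-.016] if th<=40 else h+.132*d
    c=c-[.006,.007];return boxpt(POSE,[[c[0],-.035,c[1]]])[0]
plan([(tcp(float(a)),rot(50),int(n)) for a,n in (x.split(",") for x in sys.argv[1:])])
E
python3 arc.py 0,2 5,3 10,2 15,2 20,2 25,2 30,2 35,2 40,3
```

```text
8.45 pos [ 0.5589 -0.2938  0.0541] box [np.float64(-0.0793), np.float64(-0.0348), np.float64(0.0541)] z [ 0.1844  0.7436 -0.6427] y [ 0.9705 -0.2409 -0.0003] F [ 0.6689 -0.2133 -1.0595] q [-54.8529  57.1474  73.758   35.4055  87.6195 -55.1195] op 0.008
[[-0.11, -0.0, 0.08, 0.52, 0.01, -0.42, -1.0], [-0.11, -0.0, 0.08, 0.52, 0.01, -0.42, -1.0], [-0.0, 0.0, 0.0, 0.36, 0.0, -0.28, -1.0], [-0.0, 0.0, 0.0, 0.36, 0.0, -0.28, -1.0], [-0.0, 0.0, 0.0, 0.36, 0.0, -0.28, -1.0]]
[[-0.0, 0.0, 0.0, 0.58, 0.0, -0.37, -1.0], [-0.0, 0.0, 0.0, 0.58, 0.0, -0.37, -1.0], [0.0, -0.0, 0.0, 0.61, -0.0, -0.32, -1.0], [0.0, -0.0, 0.0, 0.61, -0.0, -0.32, -1.0], [-0.0, -0.0, 0.0, 0.63, 0.0, -0.26, -1.0]]
[[-0.0, -0.0, 0.0, 0.63, 0.0, -0.26, -1.0], [-0.0, -0.0, 0.0, 0.65, -0.0, -0.21, -1.0], [-0.0, -0.0, 0.0, 0.65, -0.0, -0.21, -1.0], [-0.0, -0.0, 0.0, 0.67, -0.0, -0.15, -1.0], [-0.0, -0.0, 0.0, 0.67, -0.0, -0.15, -1.0]]
[[-0.0, -0.0, 0.0, 0.68, 0.0, -0.09, -1.0], [-0.0, -0.0, 0.0, 0.68, 0.0, -0.09, -1.0], [-0.0, -0.0, 0.0, 0.46, 0.0, -0.02, -1.0], [-0.0, -0.0, 0.0, 0.46, 0.0, -0.02, -1.0], [-0.0, -0.0, 0.0, 0.46, 0.0, -0.02, -1.0]]
```

Request:
send_rows([
  [[0,0,0,0.5,0,-0.4,-1],[0,0,0,0.5,0,-0.4,-1],[0,0,0,0.4,0,-0.3,-1],[0,0,0,0.4,0,-0.3,-1],[0,0,0,0.4,0,-0.3,-1]],
])

```text
time_s: 8.95
position: [0.5591, -0.2948, 0.0836]
tcp_rot: [[0.155, 0.97, 0.186], [0.625, -0.242, 0.742], [0.765, 0.001, -0.644]]
force: [0.1, -0.5, -0.4]
opening: 0.007
```

Request:
send_rows([
  [[0,0,0,0.6,0,-0.4,-1],[0,0,0,0.6,0,-0.4,-1],[0,0,0,0.6,0,-0.3,-1],[0,0,0,0.6,0,-0.3,-1],[0,0,0,0.6,0,-0.3,-1]],
])

```text
time_s: 9.45
position: [0.5604, -0.2877, 0.1172]
tcp_rot: [[0.155, 0.97, 0.185], [0.624, -0.241, 0.743], [0.766, 0.0, -0.643]]
force: [-0.0, 0.2, -1.4]
opening: 0.003
```

```bash
python3 arc.py 20,2 25,2 30,2 35,2 40,2; python3 - <<'E'
from h import *
a=[]
for c in("scene","top"):
    im=capture(c);u=proj(c,boxpt(POSE,[[-.05,-.03,.1]]))[0].astype(int)
    a.append(cv2.resize(im[u[1]-60:u[1]+60,u[0]-66:u[0]+66],(396,360),interpolation=cv2.INTER_CUBIC))
cv2.imwrite("pics/lift.png",np.hstack(a))
E
```

```text
9.45 pos [ 0.5604 -0.2877  0.1172] box [np.float64(-0.073), np.float64(-0.0348), np.float64(0.1172)] z [ 0.1848  0.7434 -0.6428] y [ 0.9705 -0.2413  0.    ] F [-0.0058  0.1757 -1.4361] q [-54.4729  51.9272  74.2335  35.6321  91.2906 -52.1226] op 0.003
[[-0.09, -0.0, 0.08, 0.26, 0.01, 0.0, -1.0], [-0.09, -0.0, 0.08, 0.26, 0.01, 0.0, -1.0], [-0.0, -0.0, -0.0, 0.65, -0.0, -0.21, -1.0], [-0.0, -0.0, -0.0, 0.65, -0.0, -0.21, -1.0], [0.0, 0.0, 0.0, 0.67, -0.0, -0.15, -1.0]]
[[0.0, 0.0, 0.0, 0.67, -0.0, -0.15, -1.0], [0.0, 0.0, 0.0, 0.68, 0.0, -0.09, -1.0], [0.0, 0.0, 0.0, 0.68, 0.0, -0.09, -1.0], [0.0, 0.0, 0.0, 0.68, 0.0, -0.03, -1.0], [0.0, 0.0, 0.0, 0.68, 0.0, -0.03, -1.0]]
```

View pics/lift.png

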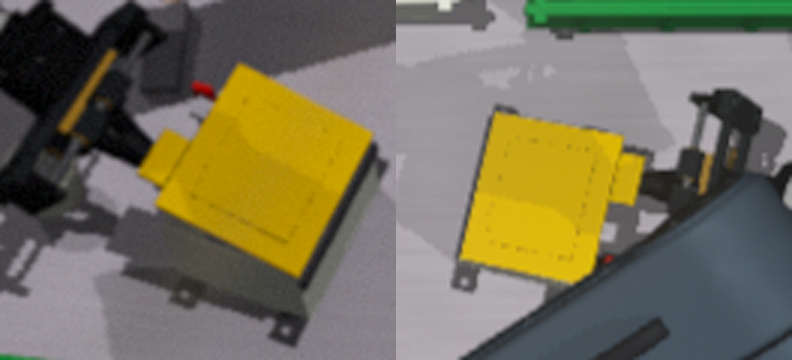

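The crop shows the lid's front lifted about 15–20° on the fingertip, with the lip at (160,155) in the scene half. The latch held and the force is light. I keep following the arc.

Request:
send_rows([
  [[0,0,0,0.4,0,-0.1,-1],[0,0,0,0.6,0,-0.2,-1],[0,0,0,0.7,0,-0.2,-1],[0,0,0,0.7,0,-0.2,-1],[0,0,0,0.7,0,-0.1,-1]],
])

```text
time_s: 10.05
position: [0.5637, -0.2741, 0.1462]
tcp_rot: [[0.155, 0.971, 0.185], [0.624, -0.241, 0.744], [0.766, -0.0, -0.643]]
force: [-1.4, -0.5, -0.9]
opening: 0.009
```

```bash
python3 arc.py 40,3 45,2 50,2 55,2 60,2 65,2 70,2 75,2 80,2 85,3 90,3 95,3 99,3 104,6 108,6
```

```text
10.05 pos [ 0.5637 -0.2741  0.1462] box [np.float64(-0.059), np.float64(-0.0347), np.float64(0.1462)] z [ 0.1846  0.7436 -0.6427] y [ 0.9705 -0.241  -0.0001] F [-1.3704 -0.5428 -0.8922] q [-53.6051  49.2767  75.1017  36.1775  92.3312 -50.5084] op 0.009
[[-0.07, -0.0, 0.05, 0.93, 0.01, -0.05, -1.0], [-0.07, -0.0, 0.05, 0.93, 0.01, -0.05, -1.0], [-0.07, -0.0, 0.05, 0.93, 0.01, -0.05, -1.0], [-0.0, -0.0, 0.0, 0.58, 0.0, 0.03, -1.0], [-0.0, -0.0, 0.0, 0.58, 0.0, 0.03, -1.0]]
[[-0.0, 0.0, -0.0, 0.57, -0.0, 0.08, -1.0], [-0.0, 0.0, -0.0, 0.57, -0.0, 0.08, -1.0], [-0.0, 0.0, -0.0, 0.56, -0.0, 0.12, -1.0], [-0.0, 0.0, -0.0, 0.56, -0.0, 0.12, -1.0], [-0.0, 0.0, -0.0, 0.55, -0.0, 0.17, -1.0]]
[[-0.0, 0.0, -0.0, 0.55, -0.0, 0.17, -1.0], [-0.0, 0.0, -0.0, 0.53, 0.0, 0.22, -1.0], [-0.0, 0.0, -0.0, 0.53, 0.0, 0.22, -1.0], [-0.0, 0.0, -0.0, 0.51, 0.0, 0.27, -1.0], [-0.0, 0.0, -0.0, 0.51, 0.0, 0.27, -1.0]]
[[-0.0, 0.0, -0.0, 0.49, 0.0, 0.31, -1.0], [-0.0, 0.0, -0.0, 0.49, 0.0, 0.31, -1.0], [-0.0, 0.0, -0.0, 0.46, -0.0, 0.35, -1.0], [-0.0, 0.0, -0.0, 0.46, -0.0, 0.35, -1.0], [-0.0, 0.0, -0.0, 0.28, -
[... 305 characters left out ...]
0.3, -1.0], [-0.0, 0.0, -0.0, 0.23, 0.0, 0.3, -1.0], [-0.0, 0.0, -0.0, 0.17, -0.0, 0.26, -1.0], [-0.0, 0.0, -0.0, 0.17, -0.0, 0.26, -1.0]]
[[-0.0, 0.0, -0.0, 0.17, -0.0, 0.26, -1.0], [-0.0, 0.0, -0.0, 0.09, -0.0, 0.17, -1.0], [-0.0, 0.0, -0.0, 0.09, -0.0, 0.17, -1.0], [-0.0, 0.0, -0.0, 0.09, -0.0, 0.17, -1.0], [-0.0, 0.0, -0.0, 0.09, -0.0, 0.17, -1.0]]
[[-0.0, 0.0, -0.0, 0.09, -0.0, 0.17, -1.0], [-0.0, 0.0, -0.0, 0.09, -0.0, 0.17, -1.0], [-0.0, 0.0, -0.0, 0.06, -0.0, 0.14, -1.0], [-0.0, 0.0, -0.0, 0.06, -0.0, 0.14, -1.0], [-0.0, 0.0, -0.0, 0.06, -0.0, 0.14, -1.0]]
[[-0.0, 0.0, -0.0, 0.06, -0.0, 0.14, -1.0], [-0.0, 0.0, -0.0, 0.06, -0.0, 0.14, -1.0], [-0.0, 0.0, -0.0, 0.06, -0.0, 0.14, -1.0]]
```

Request:
send_rows([
  [[0,0,0,0.9,0,-0.1,-1],[0,0,0,0.9,0,0,-1],[0,0,0,0.9,0,0,-1],[0,0,0,0.6,0,0,-1],[0,0,0,0.6,0,0,-1]],
])

```text
time_s: 10.55
position: [0.5697, -0.2503, 0.1764]
tcp_rot: [[0.155, 0.971, 0.185], [0.624, -0.241, 0.743], [0.766, -0.0, -0.643]]
force: [-0.6, -1.1, -0.5]
opening: 0.006
```

Request:
send_rows([
  [[0,0,0,0.6,0,0.1,-1],[0,0,0,0.6,0,0.1,-1],[0,0,0,0.6,0,0.1,-1],[0,0,0,0.6,0,0.1,-1],[0,0,0,0.5,0,0.2,-1]],
])

```text
time_s: 11.05
position: [0.5753, -0.228, 0.1948]
tcp_rot: [[0.155, 0.97, 0.185], [0.624, -0.241, 0.743], [0.766, 0.0, -0.643]]
force: [0.0, -1.2, 0.5]
opening: 0.007
```

Request:
send_rows([
  [[0,0,0,0.5,0,0.2,-1],[0,0,0,0.5,0,0.2,-1],[0,0,0,0.5,0,0.2,-1],[0,0,0,0.5,0,0.3,-1],[0,0,0,0.5,0,0.3,-1]],
])

```text
time_s: 11.55
position: [0.5814, -0.2034, 0.206]
tcp_rot: [[0.155, 0.97, 0.185], [0.624, -0.241, 0.744], [0.766, 0.0, -0.643]]
force: [-0.3, -0.8, 1.0]
opening: 0.009
```

```bash
python3 arc.py 75,2 80,2 85,3 90,3 94,3 98,3 102,5 106,5; python3 - <<'E'
from h import *
a=[]
for c in("scene","top"):
    im=capture(c);u=proj(c,boxpt(POSE,[[0,-.03,.12]]))[0].astype(int)
    a.append(cv2.resize(im[u[1]-80:u[1]+80,u[0]-88:u[0]+88],(396,360),interpolation=cv2.INTER_CUBIC))
cv2.imwrite("pics/lift2.png",np.hstack(a))
E
```

```text
11.55 pos [ 0.5814 -0.2034  0.206 ] box [np.float64(0.0139), np.float64(-0.0345), np.float64(0.206)] z [ 0.185   0.7435 -0.6426] y [ 0.9704 -0.2414  0.0001] F [-0.2731 -0.7988  0.9556] q [-48.765   42.6292  79.4068  39.0118  91.7062 -45.8613] op 0.009
[[-0.09, -0.01, 0.08, 0.54, 0.03, 0.26, -1.0], [-0.09, -0.01, 0.08, 0.54, 0.03, 0.26, -1.0], [0.0, -0.0, -0.0, 0.46, -0.0, 0.35, -1.0], [0.0, -0.0, -0.0, 0.46, -0.0, 0.35, -1.0], [0.0, -0.0, -0.0, 0.28, -0.0, 0.26, -1.0]]
[[0.0, -0.0, -0.0, 0.28, -0.0, 0.26, -1.0], [0.0, -0.0, -0.0, 0.28, -0.0, 0.26, -1.0], [0.0, -0.0, -0.0, 0.26, -0.0, 0.28, -1.0], [0.0, -0.0, -0.0, 0.26, -0.0, 0.28, -1.0], [0.0, -0.0, -0.0, 0.26, -0.0, 0.28, -1.0]]
[[0.0, -0.0, -0.0, 0.19, 0.0, 0.24, -1.0], [0.0, -0.0, -0.0, 0.19, 0.0, 0.24, -1.0], [0.0, -0.0, -0.0, 0.19, 0.0, 0.24, -1.0], [0.0, -0.0, -0.0, 0.17, -0.0, 0.25, -1.0], [0.0, -0.0, -0.0, 0.17, -0.0, 0.25, -1.0]]
[[0.0, -0.0, -0.0, 0.17, -0.0, 0.25, -1.0], [0.0, -0.0, -0.0, 0.09, 0.0, 0.16, -1.0], [0.0, -0.0, -0.0, 0.09, 0.0, 0.16, -1.0], [0.0, -0.0, -0.0, 0.09, 0.0, 0.16, -1.0], [0.0, -0.0, -0.0, 0.09, 0.0, 0.16, -1.0]]
[[0.0, -0.0, -0.0, 0.09, 0.0, 0.16, -1.0], [0.0, -0.0, -0.0, 0.08, 0.0, 0.17, -1.0], [0.0, -0.0, -0.0, 0.08, 0.0, 0.17, -1.0], [0.0, -0.0, -0.0, 0.08, 0.0, 0.17, -1.0], [0.0, -0.0, -0.0, 0.08, 0.0, 0.17, -1.0]]
[[0.0, -0.0, -0.0, 0.08, 0.0, 0.17, -1.0]]
```

View pics/lift2.png

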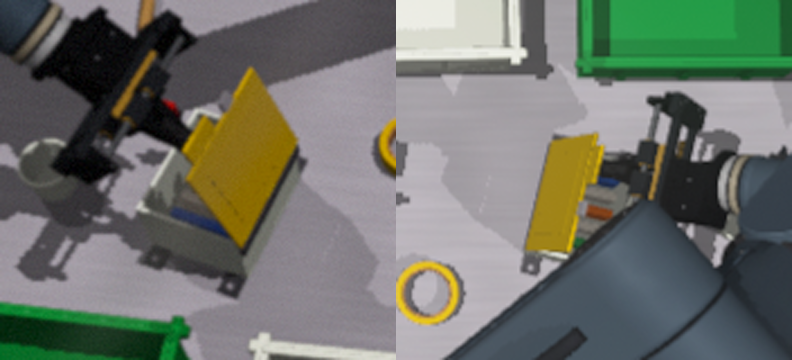

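The crop shows the lid at about 70°, riding on the fingertip with its edge at (195,145). The cup and tape roll are undisturbed.

Request:
send_rows([
  [[0,0,0,0.5,0,0.3,-1],[0,0,0,0.5,0,0.3,-1],[0,0,0,0.5,0,0.3,-1],[0,0,0,0.5,0,0.3,-1],[0,0,0,0.3,0,0.3,-1]],
])

```text
time_s: 12.15
position: [0.5878, -0.1777, 0.2141]
tcp_rot: [[0.155, 0.971, 0.185], [0.624, -0.241, 0.744], [0.766, 0.0, -0.643]]
force: [-0.2, -0.7, 0.0]
opening: 0.002
```

Request:
send_rows([
  [[0,0,0,0.3,0,0.3,-1],[0,0,0,0.3,0,0.3,-1],[0,0,0,0.3,0,0.3,-1],[0,0,0,0.3,0,0.3,-1],[0,0,0,0.2,0,0.3,-1]],
])

```text
time_s: 12.65
position: [0.5927, -0.1581, 0.2149]
tcp_rot: [[0.155, 0.97, 0.185], [0.624, -0.241, 0.743], [0.766, 0.0, -0.643]]
force: [0.7, -1.1, 0.7]
opening: 0.003
```

Request:
send_rows([
  [[0,0,0,0.2,0,0.2,-1],[0,0,0,0.2,0,0.2,-1],[0,0,0,0.2,0,0.2,-1],[0,0,0,0.2,0,0.2,-1],[0,0,0,0.2,0,0.2,-1]],
])

```text
time_s: 13.15
position: [0.596, -0.1446, 0.2161]
tcp_rot: [[0.155, 0.97, 0.185], [0.624, -0.241, 0.743], [0.766, 0.0, -0.643]]
force: [0.5, 0.0, -0.4]
opening: 0.002
```

```bash
python3 arc.py 100,5 106,5; python3 - <<'E'
from h import *
a=[]
for c in("scene","top"):
    im=capture(c);u=proj(c,boxpt(POSE,[[0.03,-.03,.12]]))[0].astype(int)
    a.append(cv2.resize(im[u[1]-80:u[1]+80,u[0]-88:u[0]+88],(396,360),interpolation=cv2.INTER_CUBIC))
cv2.imwrite("pics/lift3.png",np.hstack(a))
E
```

```text
13.15 pos [ 0.596  -0.1446  0.2161] box [np.float64(0.0745), np.float64(-0.0342), np.float64(0.2161)] z [ 0.1849  0.7434 -0.6428] y [ 0.9704 -0.2414  0.    ] F [ 0.505   0.0199 -0.3724] q [-44.3167  40.3249  82.8885  41.4024  88.3774 -43.7587] op 0.002
[[-0.04, 0.0, 0.03, 0.06, 0.02, 0.15, -1.0], [-0.04, 0.0, 0.03, 0.06, 0.02, 0.15, -1.0], [-0.04, 0.0, 0.03, 0.06, 0.02, 0.15, -1.0], [-0.04, 0.0, 0.03, 0.06, 0.02, 0.15, -1.0], [-0.04, 0.0, 0.03, 0.06, 0.02, 0.15, -1.0]]
[[-0.0, -0.0, 0.0, 0.13, 0.0, 0.25, -1.0], [-0.0, -0.0, 0.0, 0.13, 0.0, 0.25, -1.0], [-0.0, -0.0, 0.0, 0.13, 0.0, 0.25, -1.0], [-0.0, -0.0, 0.0, 0.13, 0.0, 0.25, -1.0], [-0.0, -0.0, 0.0, 0.13, 0.0, 0.25, -1.0]]
```

View pics/lift3.png

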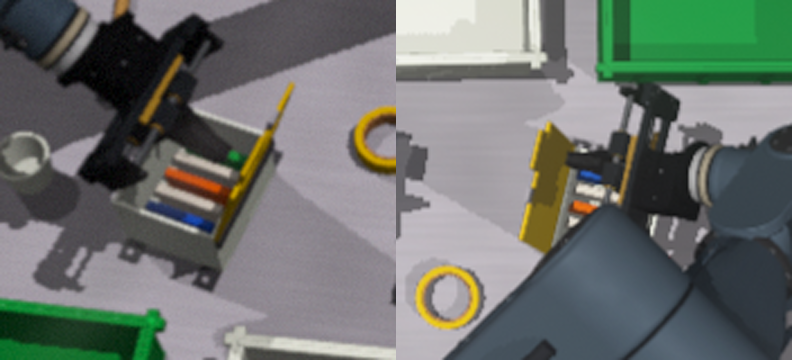

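The crop shows the lid past upright, tilting back away from the gripper, with forces near zero. I follow a little further, staying short of the stop, then back off.

Request:
send_rows([
  [[0,0,0,0.1,0,0.2,-1],[0,0,0,0.1,0,0.2,-1],[0,0,0,0.1,0,0.2,-1],[0,0,0,0.1,0,0.2,-1],[0,0,0,0.1,0,0.2,-1]],
])

```text
time_s: 13.75
position: [0.5986, -0.134, 0.2134]
tcp_rot: [[0.155, 0.97, 0.185], [0.624, -0.241, 0.743], [0.766, -0.0, -0.643]]
force: [0.0, -0.2, 0.3]
opening: 0.006
```

Request:
send_rows([
  [[0,0,0,0,0,-1,-1],[0,0,0,0,0,-2,-1],[0,0,0,0,0,-3,-1],[0,0,0,0,0,-4,-1],[0,0,0,0,0,-4,-1]],
])

```text
time_s: 14.25
position: [0.5722, -0.2395, 0.3048]
tcp_rot: [[0.155, 0.971, 0.184], [0.624, -0.241, 0.743], [0.766, -0.0, -0.643]]
force: [0.4, -0.0, 0.6]
opening: 0.004
```

Request:
send_rows([
  [[0,0,0,0,0,-3,-1],[0,0,0,0,0,-2,-1],[0,0,0,0,0,-1,-1],[0,0,0,0,0,0,-1],[0,0,0,0,0,0,-1]],
])

```text
time_s: 14.75
position: [0.5614, -0.2824, 0.3415]
tcp_rot: [[0.156, 0.97, 0.184], [0.623, -0.241, 0.744], [0.767, -0.001, -0.642]]
force: [-0.3, 0.5, -0.8]
opening: 0.004
```

```bash
python3 - <<'E'
from h import *
st()
a=[]
for c in("scene","top"):
    im=capture(c);cv2.imwrite(f"pics/end_{c}.png",im)
    a.append(im[80:320,60:440] if c=="scene" else im[100:340,120:500])
    for t in("dip_tub","tape_roll","cleaning_brush","yellow_latch","blue_latch","blue_box"):print(c,t,[(np.round(d["location"],4).tolist(),round(d["p"],2)) for d in spot_in(c,t)[:1]])
    # expected lid-corner pixels vs angle
    for th in(97,104,111.7):
        t=np.radians(th);print(c,th,proj(c,boxpt(POSE,[[.065-.132*np.cos(t),y,.0905+.132*np.sin(t)] for y in(-.077,.077)])).round(1).tolist())
cv2.imwrite("pics/end.png",np.hstack(a))
E
```

```text
14.75 pos [ 0.5614 -0.2824  0.3415] box [np.float64(-0.0676), np.float64(-0.0345), np.float64(0.3415)] z [ 0.1842  0.7441 -0.6421] y [ 0.9705 -0.2412 -0.0011] F [-0.3123  0.5148 -0.7739] q [-54.1522  37.2545  66.5923  38.2551 109.102  -38.2671] op 0.004
scene dip_tub [([0.5244, -0.4343, 0.0284], 0.78)]
scene tape_roll [([0.4304, 0.0078, 0.0209], 0.84)]
scene cleaning_brush [([0.3461, -0.3723, 0.0164], 0.94)]
scene yellow_latch [([0.4827, -0.2809, 0.108], 0.67)]
scene blue_latch []
scene blue_box [([0.6199, 0.1713, 0.0963], 0.76)]
scene 97 [[196.0, 219.8], [224.1, 168.4]]
scene 104 [[202.4, 222.7], [230.2, 171.1]]
scene 111.7 [[209.4, 226.2], [236.7, 174.4]]
top dip_tub [([0.4819, -0.2714, 0.106], 0.69)]
top tape_roll [([0.4317, 0.0081, 0.0214], 0.62)]
top cleaning_brush []
top yellow_latch [([0.4787, -0.27, 0.1067], 0.46)]
top blue_latch [([0.5575, 0.1003, 0.1053], 0.57)]
top blue_box [([0.5954, 0.1719, 0.0959], 0.85)]
top 97 [[337.5, 147.0], [324.5, 200.4]]
top 104 [[331.8, 145.8], [318.8, 199.1]]
top 111.7 [[325.8, 144.7], [312.8, 197.8]]
```

View pics/end.png

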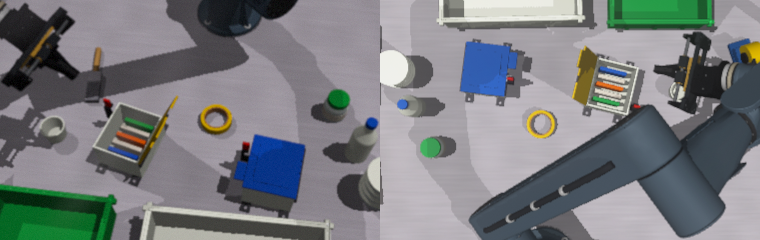

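The end view shows the lid standing open: its far top corner is at about (323,147) in full top-image pixels, which matches the 111.7° stop. The fin is displaced, the blue box is shut, the things around it are in place and the gripper is clear.

```bash
python3 -c "
from rig import *
bot.hand_in()"
```

```text
the job is handed in; nothing more can be done
```

The yellow box is open and handed in at about 15 s of the 54 s allowed; the hand-in gives no verdict.

**What I did:** I pushed the red fin about 29 mm towards the robot with closed fingertips, taking the latch from about 3 mm to about 32 mm (21 mm needed). I then slid the fingertip under the lip and followed the lid round past upright. The fingertip went to roughly 104–106°, the lid fell the rest of the way onto its stop, and I backed off. Measured tool forces stayed around 1–3 N.

**Last checks:**
- **Yellow lid:** its edge in the final top picture matches its 1.95 rad open stop.
- **Yellow latch:** the fin lined up with the 32 mm position when checked after the push, and still looks displaced in the final picture.
- **Blue box:** it looks shut and latched, and its box and latch positions are within about 3 mm of the start.
- **Loose things:** the cup, tape roll and brush are within about 4 mm of where they were. The jar, bottle and tub stack were only checked by eye.
- **Robot:** the gripper is clear of everything.

**Detections that failed or disagreed:**
- In the final top picture the detector placed the cup at the yellow latch, a false report because the gripper hid the cup. The scene camera has it in place.
- In the final top picture the detector did not report the brush.
- The scene camera never reported the blue latch, so that check rests on the top camera.

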